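# Lock the treadmill drive box and log it

## Robot

A 6-joint arm with a two-finger parallel gripper is mounted at the origin on the work surface. World frame = base frame: x ahead of the robot, y to its left, z up, the work surface at z = 0. Lengths are in m, angles in rad, forces in N, time in s.
With the tool pointing down it reaches from about 0.325 to 1 m from the base axis. Payload 5.1 kg.
Tool frame: the origin (TCP) lies between the finger pads; the fingertips stand 17 mm ahead of it and the grasp point (between the pads) lies 2 mm behind it (r.nose_length is the distance from the TCP to the fingertips, in m); z points along the fingers, y is the line along which they close (so a half turn about z gives the same grasp; the last joint's range is limited). The gripper opens to 85 mm and grips with 20 to 120 N. Pads are 22 mm wide; open, the fingers measure 114 mm over their backs; the gripper's body (76 mm by 85 mm) begins 54 mm behind the grasp point. The pads swing forward as they close: fully open they stand 13 mm farther back than shut.
Start: joints at [1.131, 0.124, 1.65, -0, 1.367, -0.083], TCP at [0.227, 0.609, 0.248] pointing down, gripper open.
Joint ranges: [-2.61, 2.61], [-1.02, 2.33], [0.03, 2.71], [-1.35, 4.49], [0.32, 2.68], [-2.91, 2.91]. Speed limits (rad/s): [2.57, 2.57, 3.14, 3.14, 3.14, 3.14].

## Interface

Orientations are given as a rotation vector (axis times angle).
In Python, from bench import r, vision, job gives the robot as it stands.
- The arm moves only by the tool drive_tool, never from a script. Its argument "plan" is a list of rows, each an object with "jaw": the opening, from 0 (shut) to 1 (fully open); "dp": the shift along the tool's x, y, z in mm, a list of three; "turn": the turn about the tool's z in degrees. In form: [{"jaw": jaw, "dp": [x, y, z], "turn": turn}, ...]. A call has 1 to 8 rows; each row is the pose to reach, as a shift and turn from the pose commanded when the call began, along the tool's axes at that moment; what a row does not reach only later rows make up. A row lasts 1/8 s, in which the tool goes at most 62.5 mm and 10.7 degrees, less where a joint would pass 70% of its speed; a pose out of reach is approached as far as the arm can. A call with a gripper value outside its range is refused whole. The fingers move at their own pace and stop on an object; "squeeze" is the grip in N (left out, the last holds). Time passes only in rows, so rows that repeat a pose let the fingers close. It gives the time, the measured TCP pose, the force, the opening and the grip force at its end, in the units of the state.
- r.sense(): the state, without advancing time (a new reading comes with each control period).
- vision.get_image(name): name is "side" or "top" or "wrist"; returns (picture, depth): 420x560x3 uint8, red, green, blue; 420x560 float32, m along the optical axis (not along the pixel's ray), 0 where there is no reading.
- vision.calibration(name): a dict with "K" (3x3 intrinsics, pixels), "D" ([k1, k2, p1, p2, k3] as OpenCV has them; the pictures are not rectified), "R" (3x3) and "t" (3): a world point X has camera coordinates R X + t. Camera axes: x right, y down, z forward; pixel columns grow to the right and rows downward; lengths in m; the calibration is good to about 2 mm. A picture is of the moment at which its call begins: read the wrist's pose just before it. calibration takes no time and is no camera call; for the wrist camera it gives the pose at the moment of the call.
- job.job_done(): hands the job in; it is judged then, once.
Trained networks look in the newest picture that a camera, given by its name, has taken for a name from the list of things; names that differ only in an ending like _2 or _b are one class to them, and where a whole thing is asked for, a point or a joint stands for the part that bears it (a point fixed in the world has none). Each returns a list of dicts, best first, with "confidence" (0 to 1); they miss things now and then, are a little off and sometimes report something else, mostly with a low value. They report only what shows in the picture. A call takes as long as a camera call.
- vision.search_frame(target, camera): "extent" ([centre column, centre row, width, height] in pixels, round what is visible of it).
- vision.regions_of(target, camera): "mask" (420x560 bool, what is visible of it) and "extent" ([centre column, centre row, width, height] in pixels, round what is visible of it).
- vision.place_of(target, camera): "point" ([column, row] in pixels: a listed point, or the origin of a listed thing).
The state is a dict: "clock": time; "joint_positions": joint angles; "qvel": joint speeds; "tau": joint torques, N m; "ee_pos": TCP position; "tcp_rot": TCP orientation; "force": force on the tool from outside, world axes, zero at the start; "torque": the same for the moment, N m; "finger_gap": opening from 0.0 (shut) to 1.0 (fully open); "grip_force": force on a finger pad.
Only numpy, scipy, OpenCV 4.12 (cv2) and the standard library are available. Lean on these libraries where they do the work, as an engineer would, in place of code of your own. Each camera call takes 0.05 s, during which the arm holds its last target. There are 200 camera calls.

## Task

Take the orange cam key from its stand, put its blade fully into the slot of the brass cam lock on the grey treadmill drive box, turn the lock a quarter turn clockwise until it seats at the green mark, and stand the key back in its stand. Then take the green tag reader from its dock, point its nose squarely at the middle of the black-and-white tag on the box from about 8 cm away, hold it still there for a good second, and stand it back upright in its dock. Leave the other things on the bench where they are.

Things in the scene. Friction and masses are not known exactly. Their poses are not given: they have to be found in the camera images.
- drive_box: Grey painted box, 200 x 220 x 55 mm (x, y, height), fixed to the bench. Origin at the centre of its underside. On its top (local x, y): an aluminium battery cover whose top is at 60 mm, with the brass cam lock at (-40, -45) mm; a black sloped block carrying the tag, its highest edge about 92 mm up, on the +y side; low fins (62 mm) towards +x.
- cam (a joint): Rotation of the cam lock, rad: 0 unlocked, 1.571 locked at its hard stop; grows clockwise seen from above; starts at 0 to 0.2. It has light friction (about 0.06 N m) and stays where it is left. On the cover a red dot marks where the cam's white pointer is at 0, a green dot where it is when locked.
- cam_slot (a point): Centre of the slot's floor on the axis of the cam lock, 64 mm above the bench. It turns with the cam: its x axis runs along the slot towards the white pointer, z is up. The brass cam is 36 mm across; its straight slot is 8 mm wide, 10 mm deep and open at both ends and at the top (rim at 74 mm).
- tag: Square tag, 46 mm, black on white, on the sloped face of the box. Origin at its centre, about 75 mm above the bench; z axis points straight out of the tag, tilted 25 degrees (0.436 rad) from vertical towards the box's -y side.
- key: Cam key, 90 mm tall, 0.12 kg, standing blade down in its stand. Origin at the middle of the blade's end, z up along the key, x along the blade's width. Blade 24 mm wide (x) and 4.5 mm thick (y), 16 mm long; 12 mm shaft up to 38 mm; flat collar 48 mm across from 38 to 44 mm; orange handle 40 mm (x) by 14 mm (y) from 44 to 90 mm above the origin. The blade looks the same half a turn round.
- key_tip (a point): The middle of the key blade's end (the key's origin).
- key_stand: Blue block 70 x 70 x 50 mm, fixed, origin at the centre of its underside. A round hole, 34 mm wide and 44 mm deep, is in the middle of its top. When the key is home its collar rests on the block's top and its blade hangs in the hole, the key's origin 12 mm above the bench over the stand's origin; any yaw.
- reader: Green round tag reader, 125 mm tall, 0.15 kg, standing nose down in its dock. Origin at the centre of its nose (the red window at its lower end), z up along its axis; it looks along its own -z. Nose 38 mm across up to 24 mm, tapering to a round grip 28 mm across from 45 to 125 mm.
- beam_spot (a point): The point 80 mm straight ahead of the reader's nose, where it reads best: it should lie on the middle of the tag.
- dock: White round open cup, fixed, 68 mm across and 30 mm high, inside 58 mm across, floor 6 mm above the bench. Origin at the centre of its underside. The reader stands upright on its floor, nose down.
- dumbbell: Black hex dumbbell, 185 mm long, 70 mm high; leave alone. Origin at the centre of its underside.
- plate: Black weight plate, 150 mm across, 20 mm high; leave alone. Origin at the centre of its underside.
- collar: Red bar collar, 68 mm across, 26 mm high; leave alone. Origin at the centre of its underside.
- wrench: Steel wrench, 160 mm long, lying flat; leave alone. Origin on its underside.
- jar: Grease jar, 60 mm across, 60 mm high; leave alone. Origin at the centre of its underside.
- bottle: Black water bottle, 70 mm across, 200 mm high; leave alone. Origin at the centre of its underside.

How it is judged:
By the outcome, as a careful person would: the job done as asked, in the order asked, and still so for the second after the job is handed in, with the robot touching nothing.
It also fails if it takes over 72 s, if anything falls off the work surface, if the arm or the gripper's body presses on something with over 40 N, if the wrist force passes 120 N, or if a joint passes its speed limit or range.

## Working session

There is one attempt and no reset: what is moved stays moved. The work goes in short steps, Python scripts to look and compute and a tool call to move; the robot and the scene stay as the last step left them, time stands still between calls to the robot, and variables do not carry over. Pictures are saved under pics/ and viewed, at most 10 in all, crops included, and the job is handed in when it is done.

Besides the shell and the picture viewer there is one more tool, called after "Call:" as name(argument=value, ...) on one line, values as JSON. drive_tool: Moves the arm, as the interface text tells. Its arguments: {"type":"object","properties":{"plan":{"type":"array","items":{"type":"object","properties":{"jaw":{"type":"number"},"dp":{"type":"array","items":{"type":"number"}},"turn":{"type":"number"}}}},"squeeze":{"type":"number"}},"required":["plan"]}

```bash
ls; mkdir -p pics; cat > h.py <<'E'
import numpy as np, cv2
from bench import r, vision, job
from scipy.spatial.transform import Rotation as Ro
def ray(c,uv):
    k=vision.calibration(c) if isinstance(c,str) else c
    K,D,R,t=[np.array(k[x],float) for x in('K','D','R','t')]
    p=cv2.undistortPoints(np.array([[uv]],float),K,D)[0,0]
    return -R.T@t, R.T@np.array([p[0],p[1],1.])
def atz(c,uv,z):
    o,d=ray(c,uv); return o+d*(z-o[2])/d[2]
def atd(c,uv,dep):
    o,d=ray(c,uv); return o+d*dep
def tri(obs):
    A=np.zeros((3,3));b=np.zeros(3)
    for c,uv in obs:
        o,d=ray(c,uv);d=d/np.linalg.norm(d);P=np.eye(3)-np.outer(d,d);A+=P;b+=P@o
    X=np.linalg.solve(A,b)
    return X
def cloud(c,dep,mask=None):
    k=vision.calibration(c) if isinstance(c,str) else c
    K,D,R,t=[np.array(k[x],float) for x in('K','D','R','t')]
    m=(dep>0) if mask is None else (dep>0)&mask
    v,u=np.nonzero(m)
    p=cv2.undistortPoints(np.stack([u,v],1).astype(float)[:,None],K,D)[:,0]
    z=dep[v,u][:,None]
    return (np.hstack([p*z,z])-t)@R, np.stack([u,v],1)
def proj(c,X):
    k=vision.calibration(c) if isinstance(c,str) else c
    return cv2.projectPoints(np.array(X,float).reshape(-1,3),cv2.Rodrigues(np.array(k['R'],float))[0],np.array(k['t'],float),np.array(k['K'],float),np.array(k['D'],float))[0][:,0]
def save(n,im): cv2.imwrite('pics/'+n,cv2.cvtColor(im,cv2.COLOR_RGB2BGR))
E
python3 - <<'E'
from h import *
np.set_printoptions(precision=4,suppress=True)
s=r.sense();print({k:np.round(v,3) for k,v in s.items()})
ims=[]
for c in('top','side'):
    im,d=vision.get_image(c); ims.append(im)
    np.savez(f'{c}.npz',im=im,d=d)
    for t in('key_tip','key','key_stand','reader','dock','cam_slot','tag','drive_box','bottle','jar','dumbbell'):
        for f in('place_of',):
            o=getattr(vision,f)(t,c)
            print(c,t,[(np.round(x['point']),round(x['confidence'],2)) for x in o[:2]])
    k=vision.calibration(c); print(-np.array(k['R']).T@k['t'])
    save(c+'0.png',im)
E
```

```text
pics
{'clock': np.float64(0.0), 'joint_positions': array([ 1.131,  0.125,  1.652,  0.   ,  1.367, -0.083]), 'qvel': array([-0.001,  0.   ,  0.   , -0.   , -0.002, -0.001]), 'tau': array([ -0.001, -42.362, -36.545,  -0.   ,   0.007,   0.   ]), 'ee_pos': array([0.227, 0.609, 0.247]), 'tcp_rot': array([-0.557, -3.091,  0.003]), 'force': array([ 0.374, -0.483,  0.069]), 'torque': array([-0.014, -0.018,  0.072]), 'grip_force': np.float64(0.0), 'finger_gap': np.float64(1.003)}
top key_tip []
top key [(array([415., 240.]), 0.83)]
top key_stand [(array([407., 240.]), 0.91)]
top reader [(array([163., 252.]), 0.85)]
top dock [(array([160., 254.]), 0.86)]
top cam_slot [(array([300., 214.]), 0.64)]
top tag [(array([257., 190.]), 0.52)]
top drive_box [(array([279., 207.]), 0.77), (array([259., 192.]), 0.7)]
top bottle [(array([370., 145.]), 0.79)]
top jar [(array([201., 146.]), 0.96)]
top dumbbell [(array([138., 175.]), 0.71), (array([318., 284.]), 0.35)]
[0.3868 0.0388 1.0928]
side key_tip [(array([266., 335.]), 0.76)]
side key [(array([263., 332.]), 0.71)]
side key_stand [(array([264., 343.]), 0.95)]
side reader [(array([222., 143.]), 0.58), (array([326., 158.]), 0.19)]
side dock [(array([218., 147.]), 0.77)]
side cam_slot [(array([268., 211.]), 0.44), (array([222., 145.]), 0.22)]
side tag []
side drive_box [(array([279., 214.]), 0.91)]
side bottle [(array([372., 287.]), 0.88)]
side jar [(array([322., 156.]), 0.84), (array([262., 340.]), 0.15)]
side dumbbell [(array([284., 126.]), 0.89)]
[ 0.454  -0.7522  0.7988]
```

View pics/top0.png

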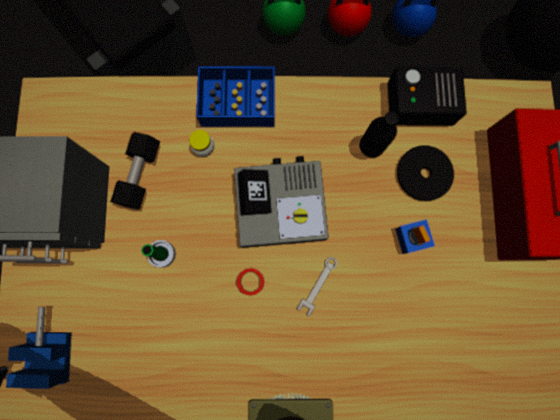

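View pics/side0.png

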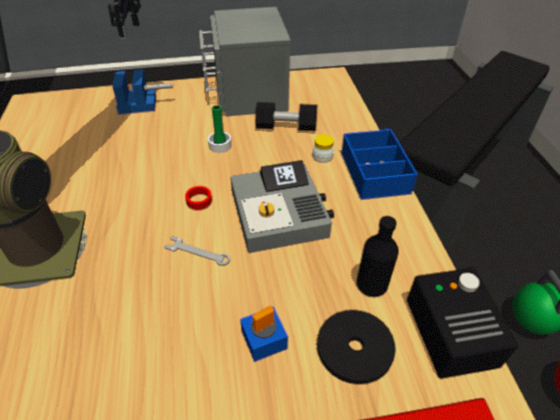

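```bash
python3 - <<'E'
from h import *
np.set_printoptions(precision=4,suppress=True)
for t,a,b in (('key_stand',(407,240),(264,343)),('dock',(160,254),(218,147)),('cam',(300,214),(268,211)),('box',(279,207),(279,214)),('jar',(201,146),(322,156))):
    print(t,tri([('top',a),('side',b)]),atz('top',a,0))
for c in('top','side'):
    f=np.load(c+'.npz');P,uv=cloud(c,f['d'])
    im=f['im'][uv[:,1],uv[:,0]].astype(int)
    hsv=cv2.cvtColor(f['im'],cv2.COLOR_RGB2HSV)[uv[:,1],uv[:,0]].astype(int)
    for n,m in(('orange',(hsv[:,0]<18)&(hsv[:,0]>5)&(hsv[:,1]>150)&(hsv[:,2]>120)),('green',(hsv[:,0]>40)&(hsv[:,0]<85)&(hsv[:,1]>120)&(hsv[:,2]>60)),('blue',(hsv[:,0]>95)&(hsv[:,0]<125)&(hsv[:,1]>120)&(hsv[:,2]>60))):
        Q=P[m]; print(c,n,len(Q),np.percentile(Q,[2,50,98],axis=0).round(3).tolist(),np.median(uv[m],axis=0))
E
```

```text
key_stand [ 0.4983 -0.3128 -0.018 ] [ 0.4947 -0.3071  0.    ]
dock [ 0.4553  0.3329 -0.0085] [0.4579 0.3309 0.    ]
cam [ 0.5518 -0.0251  0.0619] [ 0.5626 -0.029   0.    ]
box [ 0.5837  0.0257 -0.0051] [0.581  0.0257 0.    ]
jar [ 0.7458  0.2347 -0.0021] [0.7462 0.2344 0.    ]
top orange 23239 [[0.108, -0.663, -0.004], [0.272, -0.031, 0.0], [0.846, 0.669, 0.005]] [301. 328.]
top green 676 [[0.449, -0.309, -0.602], [1.553, -0.007, -0.571], [1.596, 0.333, 0.132]] [285.  11.]
top blue 4447 [[0.175, -0.651, -0.609], [0.875, 0.118, 0.007], [1.589, 0.639, 0.1]] [245.  98.]
side orange 796 [[0.018, -0.552, -0.002], [0.501, -0.32, 0.073], [0.873, 0.497, 0.15]] [264. 318.]
side green 2109 [[0.45, -0.268, -0.667], [1.543, -0.019, -0.581], [1.62, 0.32, 0.124]] [536. 302.]
side blue 5658 [[0.155, -0.354, 0.006], [0.829, 0.107, 0.045], [0.938, 0.629, 0.1]] [363. 163.]
```

The top view shows the key stand at about (413,237), the reader and dock at (158,252), the box at (281,204) with its cam at (300,215), and the tag at (257,190). The side view agrees: stand (264,335), dock (220,143), cam (267,209). Next I'll measure the yaws and plan a move to view the box with the wrist camera.

```bash
cat >> h.py <<'E'
np.set_printoptions(precision=4,suppress=True)
def Rt(s=None): s=s or r.sense(); return Ro.from_rotvec(s['tcp_rot']).as_matrix()
def shift(X,s=None):
    s=s or r.sense(); return Rt(s).T@(np.array(X)-s['ee_pos'])*1000
def yaw_of(v): return np.degrees(np.arctan2(v[1],v[0]))
E
python3 - <<'E'
from h import *
k=vision.calibration('wrist');R=np.array(k['R']);t=np.array(k['t'])
T=Rt();print('cam in tool',T.T@(-R.T@t-r.sense()['ee_pos']),'\naxes',T.T@R.T, np.array(k['K']))
print(T)
for X in((.50,0.04,.33),(.44,-.28,.30)): print(X,shift(X))
f=np.load('top.npz');P,uv=cloud('top',f['d'])
# box top
m=(abs(P[:,2]-.055)<.006)&(abs(P[:,0]-.58)<.16)&(abs(P[:,1]-.03)<.16)
print(cv2.minAreaRect(P[m][:,:2].astype(np.float32)*1000))
m=(abs(P[:,2]-.05)<.006)&(abs(P[:,0]-.5)<.07)&(abs(P[:,1]+.315)<.07)
print(cv2.minAreaRect(P[m][:,:2].astype(np.float32)*1000))
E
```

```text
cam in tool [ 0.0719  0.0003 -0.1249] 
axes [[-0.     -0.958  -0.2866]
 [ 1.      0.0002 -0.0006]
 [ 0.0007 -0.2866  0.958 ]] [[342.7072   0.     280.5227]
 [  0.     342.7072 208.9281]
 [  0.       0.       1.    ]]
[[-0.937   0.3492  0.    ]
 [ 0.3492  0.937   0.    ]
 [ 0.      0.     -1.    ]]
(0.5, 0.04, 0.33) [-454.5019 -437.9035  -81.6649]
(0.44, -0.28, 0.3) [-510.0369 -758.7097  -51.678 ]
((582.5326538085938, 23.646835327148438), (201.02188110351562, 220.05621337890625), 5.204477787017822)
((501.6610412597656, -317.1697998046875), (70.48622131347656, 69.81649017333984), 14.598307609558105)
```

Call:
drive_tool(plan=[{"jaw":1,"dp":[-500,-465,-43],"turn":0},{"jaw":1,"dp":[-500,-465,-43],"turn":0},{"jaw":1,"dp":[-500,-465,-43],"turn":0},{"jaw":1,"dp":[-500,-465,-43],"turn":0},{"jaw":1,"dp":[-500,-465,-43],"turn":0},{"jaw":1,"dp":[-500,-465,-43],"turn":0},{"jaw":1,"dp":[-500,-465,-43],"turn":0},{"jaw":1,"dp":[-500,-465,-43],"turn":0}])

```text
clock: 2.2
ee_pos: [0.4513, 0.1611, 0.2803]
tcp_rot: [0.557, 3.091, 0.001]
force: [-0.1, 0.6, -0.3]
finger_gap: 1.002
grip_force: 0.0
```

Call:
drive_tool(plan=[{"jaw":1,"dp":[-130,-123,-10],"turn":0},{"jaw":1,"dp":[-130,-123,-10],"turn":0},{"jaw":1,"dp":[-130,-123,-10],"turn":0},{"jaw":1,"dp":[-130,-123,-10],"turn":0},{"jaw":1,"dp":[-130,-123,-10],"turn":0}])

```text
clock: 2.82
ee_pos: [0.5294, 0.0024, 0.2896]
tcp_rot: [-0.558, -3.091, -0.001]
force: [0.2, 0.2, -0.2]
finger_gap: 1.0
grip_force: 0.0
```

```bash
python3 - <<'E'
from h import *
s=r.sense();print(s['ee_pos'],s['qvel'])
k=vision.calibration('wrist')
im,d=vision.get_image('wrist');np.savez('w1.npz',im=im,d=d,**{a:np.array(k[a]) for a in k})
for t in('cam_slot','tag'):
    for x in vision.place_of(t,'wrist')[:2]: print(t,x,atz(k,x['point'],.064 if t=='cam_slot' else .075))
save('w1.png',im)
P,uv=cloud(k,d)
m=(abs(P[:,2]-.055)<.007)
print(cv2.minAreaRect(P[m][:,:2].astype(np.float32)*1000))
E
```

```text
[0.5294 0.0024 0.2896] [ 0.0259 -0.0126  0.0107 -0.0023 -0.0011 -0.0013]
cam_slot {'point': [263.6, 199.3], 'confidence': 0.62} [ 0.544  -0.0219  0.064 ]
cam_slot {'point': [313.9, 202.6], 'confidence': 0.62} [0.566  0.0268 0.064 ]
tag {'point': [376.7, 220.9], 'confidence': 0.93} [0.6046 0.0821 0.075 ]
((698.7544555664062, -17.436767578125), (659.6177978515625, 478.7790832519531), 89.62649536132812)
```

View pics/w1.png

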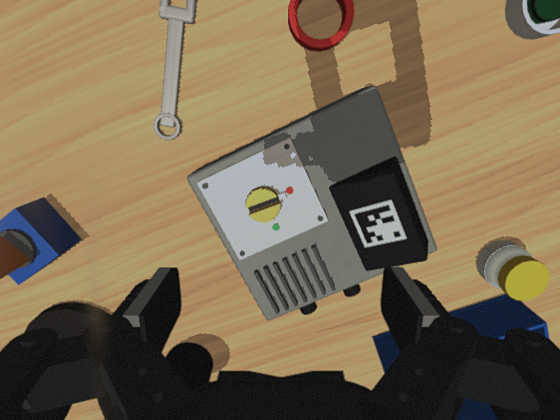

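The wrist view shows the brass cam at (263,204), the red dot at (290,190), the green dot at (276,227) and the tag at (377,223). The slot points almost at the red dot. I'll work out the geometry precisely.

```bash
cat > m.py <<'E'
from h import *
def cam(im,k,uv0,w=45):
    hsv=cv2.cvtColor(im,cv2.COLOR_RGB2HSV).astype(int);H,S,V=hsv[...,0],hsv[...,1],hsv[...,2]
    win=np.zeros(H.shape,bool);x,y=map(int,uv0);win[max(y-w,0):y+w,max(x-w,0):x+w]=1
    br=win&(H>20)&(H<35)&(S>110)&(V>90)
    c=max(cv2.findContours(br.astype(np.uint8),cv2.RETR_EXTERNAL,cv2.CHAIN_APPROX_NONE)[0],key=cv2.contourArea) if 0 else None
    pts=np.argwhere(br)[:,::-1].astype(np.float32)
    hull=cv2.convexHull(pts)
    W=np.array([atz(k,p,.074)[:2] for p in hull[:,0]])
    cc,rad=cv2.minEnclosingCircle((W*1000).astype(np.float32))
    hm=np.zeros(H.shape,np.uint8);cv2.fillConvexPoly(hm,hull.astype(int),1)
    hm=cv2.erode(hm,np.ones((3,3)))
    sl=np.argwhere((hm>0)&(V<0.55*np.median(V[br])))[:,::-1]
    Q=np.array([atz(k,p.astype(float),.070)[:2] for p in sl])
    u,sv,vt=np.linalg.svd(Q-Q.mean(0))
    red=np.argwhere(win&((H<8)|(H>172))&(S>140)&(V>110))[:,::-1].mean(0)
    gr=np.argwhere(win&(H>50)&(H<85)&(S>110)&(V>70))[:,::-1].mean(0)
    print('cam',cc,rad,'slot c',Q.mean(0)*1e3,len(Q),'yaw',yaw_of(vt[0]),sv[:2],'red',atz(k,red,.06)*1e3,'green',atz(k,gr,.06)*1e3)
    c=np.array(cc)/1e3
    print('red yaw',yaw_of(atz(k,red,.06)[:2]-c),'green yaw',yaw_of(atz(k,gr,.06)[:2]-c))
E
python3 - <<'E'
from m import *
f=np.load('w1.npz');k={a:f[a] for a in 'KDRt'};im=f['im'];d=f['d']
cam(im,k,(263,204))
f2=np.load('top.npz');
P,uv=cloud(k,d)
# box top silhouettes
m=(abs(P[:,2]-.055)<.004)&(abs(P[:,0]-.58)<.14)&(abs(P[:,1]-.024)<.15)
print(cv2.minAreaRect(P[m][:,:2].astype(np.float32)*1000), np.median(P[m][:,2]))
# tag: quad on the sloped plane
g=cv2.cvtColor(im,cv2.COLOR_RGB2GRAY)
win=np.zeros_like(g);win[185:262,335:425]=255
th=((g>130)&(win>0)).astype(np.uint8)
th=cv2.morphologyEx(th,cv2.MORPH_CLOSE,np.ones((9,9)))
c=max(cv2.findContours(th,cv2.RETR_EXTERNAL,cv2.CHAIN_APPROX_NONE)[0],key=cv2.contourArea)
q=cv2.boxPoints(cv2.minAreaRect(c));print(q,q.mean(0))
sel=cv2.fillConvexPoly(np.zeros_like(g),q.astype(int),1)>0
Q,_=cloud(k,d,sel);Q=Q[abs(Q[:,2]-.075)<.03];cn=Q.mean(0);n=np.linalg.svd(Q-cn,full_matrices=False)[2][2];n*=np.sign(n[2]);print('tag plane',cn,n,np.degrees(np.arccos(n[2])),yaw_of(n))
o,dd=ray(k,q.mean(0));print('tag c',o+dd*(n@(cn-o))/(n@dd))
# solvePnP
H=.023
ok,rv,tv=cv2.solvePnP(np.array([[-H,H,0],[H,H,0],[H,-H,0],[-H,-H,0]]),q.astype(float),k['K'],k['D'],flags=cv2.SOLVEPNP_IPPE_SQUARE)
nn=k['R'].T@cv2.Rodrigues(rv)[0][:,2];print('pnp',k['R'].T@(tv[:,0]-k['t']),nn)
# key/reader in top view
E
```

```text
cam (546.6522216796875, -23.57452392578125) 18.07905387878418 slot c [548.1688 -23.7513] 195 yaw -89.73806992651716 [0.1263 0.0285] red [544.8014   6.6661  60.    ] green [578.468  -21.4673  60.    ]
red yaw 93.5022302179367 green yaw 3.789349395780852
((582.9109497070312, 24.37543487548828), (199.888427734375, 219.76742553710938), 4.984684467315674) 0.05440767337036345
[[349.3539 210.6308]
 [394.9615 198.1923]
 [405.8077 237.9616]
 [360.2    250.4   ]] [377.5807 224.2962]
tag plane [0.6081 0.0812 0.0746] [ 0.0448 -0.418   0.9074] 24.85695277823825 -83.88820396176763
tag c [0.6086 0.0819 0.0749]
pnp [0.6021 0.0791 0.0911] [ 0.0688 -0.1123  0.9913]
```

Call:
drive_tool(plan=[{"jaw":1,"dp":[-52,-309,40],"turn":0},{"jaw":1,"dp":[-52,-309,40],"turn":0},{"jaw":1,"dp":[-52,-309,40],"turn":0},{"jaw":1,"dp":[-52,-309,40],"turn":0},{"jaw":1,"dp":[-52,-309,40],"turn":0},{"jaw":1,"dp":[-52,-309,40],"turn":0},{"jaw":1,"dp":[-52,-309,40],"turn":0}])

```text
clock: 3.85
ee_pos: [0.4706, -0.3046, 0.2497]
tcp_rot: [-0.557, -3.092, -0.001]
force: [0.6, -0.3, 0.7]
finger_gap: 1.0
grip_force: 0.0
```

```bash
cat > key.py <<'E'
from h import *
def meas(im,d,k,zt,ctr=None):
    hsv=cv2.cvtColor(im,cv2.COLOR_RGB2HSV).astype(int);H,S,V=hsv[...,0],hsv[...,1],hsv[...,2]
    P,uv=cloud(k,d)
    if ctr is None: ctr=(.5016,-.317)
    near=(abs(P[:,2]-zt)<.006)&(np.hypot(P[:,0]-ctr[0],P[:,1]-ctr[1])<.06)
    print('keytop',near.sum(),cv2.minAreaRect(P[near][:,:2].astype(np.float32)*1000),P[near].mean(0))
    return near,P,uv
E
python3 - <<'E'
from key import *
s=r.sense();print(s['ee_pos'],s['qvel'])
k=vision.calibration('wrist')
im,d=vision.get_image('wrist');np.savez('w2.npz',im=im,d=d,**{a:np.array(k[a]) for a in k})
for t in('key','key_tip','key_stand'):
    for x in vision.place_of(t,'wrist')[:2]: print(t,x,atz(k,x['point'],0))
save('w2.png',im)
meas(im,d,k,.102)
P,uv=cloud(k,d)
m=(abs(P[:,2]-.05)<.003)&(np.hypot(P[:,0]-.5016,P[:,1]+.317)<.06)
print(cv2.minAreaRect(P[m][:,:2].astype(np.float32)*1000), np.median(P[m][:,2]))
Z=P[(np.hypot(P[:,0]-.5016,P[:,1]+.317)<.03),2];print(np.histogram(Z,bins=12,range=(0,.12)))
E
```

```text
[ 0.4706 -0.3046  0.2497] [ 0.0251 -0.0115  0.0025  0.0001  0.0004  0.0001]
key {'point': [280.3, 203.9], 'confidence': 0.7} [ 0.5026 -0.3165  0.    ]
key_stand {'point': [278.7, 199.8], 'confidence': 0.92} [ 0.4975 -0.3165  0.    ]
key_stand {'point': [280.4, 206.0], 'confidence': 0.28} [ 0.505  -0.3172  0.    ]
keytop 725 ((499.8222961425781, -315.56085205078125), (40.02779006958008, 13.83581256866455), 22.790908813476562) [ 0.4988 -0.3155  0.1007]
((500.0594482421875, -316.01849365234375), (70.39913940429688, 70.37334442138672), 14.206645011901855) 0.04920418079455828
(array([  0,   0,   0,   0, 701, 963, 103, 117, 133, 235, 573,   0]), array([0.  , 0.01, 0.02, 0.03, 0.04, 0.05, 0.06, 0.07, 0.08, 0.09, 0.1 ,
       0.11, 0.12]))
```

View pics/w2.png

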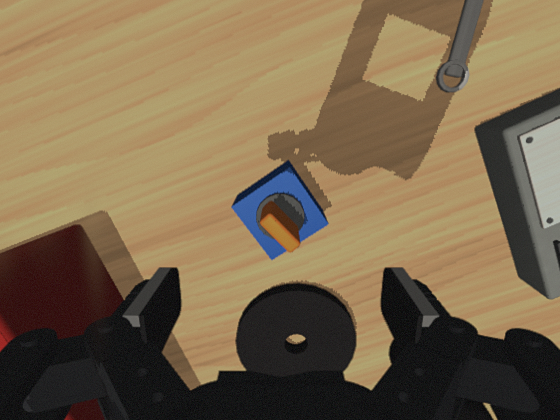

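The key stands upright in its stand, with its handle at (280,235), yaw 22.8° and centre (0.4999, -0.3157). Turning +136.8° makes tool y yaw -67.2°, which leaves q6 room for the insertion and the quarter turn.

Call:
drive_tool(plan=[{"jaw":1,"dp":[-31,0,90],"turn":10},{"jaw":1,"dp":[-31,0,90],"turn":20},{"jaw":1,"dp":[-31,0,90],"turn":30},{"jaw":1,"dp":[-31,0,90],"turn":40},{"jaw":1,"dp":[-31,0,90],"turn":50},{"jaw":1,"dp":[-31,0,90],"turn":60},{"jaw":1,"dp":[-31,0,90],"turn":70},{"jaw":1,"dp":[-31,0,90],"turn":80}])

```text
clock: 5.05
ee_pos: [0.5001, -0.315, 0.1601]
tcp_rot: [2.418, 2.005, 0.0]
force: [-1.7, 0.0, -0.1]
finger_gap: 0.996
grip_force: 0.0
```

Call:
drive_tool(plan=[{"jaw":1,"dp":[0,0,0],"turn":10},{"jaw":1,"dp":[0,0,0],"turn":20},{"jaw":1,"dp":[0,0,0],"turn":30},{"jaw":1,"dp":[0,0,0],"turn":40},{"jaw":1,"dp":[0,0,0],"turn":50},{"jaw":1,"dp":[0,0,0],"turn":56.8},{"jaw":1,"dp":[0,0,0],"turn":56.8}])

```text
clock: 5.92
ee_pos: [0.5, -0.3152, 0.1601]
tcp_rot: [3.079, 0.624, 0.001]
force: [-0.6, 1.0, 0.8]
finger_gap: 1.003
grip_force: 0.0
```

```bash
python3 - <<'E'
from key import *
s=r.sense();print(s['clock'],s['ee_pos'],s['joint_positions'],'yawy',yaw_of(Rt()[:,1]),Rt()[:,2])
print('to key',shift((.4999,-.3157,.082)))
k=vision.calibration('wrist')
im,d=vision.get_image('wrist')
meas(im,d,k,.102,(.4999,-.3157))
E
```

```text
5.925 [ 0.5    -0.3152  0.1601] [-0.6534  0.0659  1.8655  0.0001  1.2097  0.5171] yawy -67.06635077382072 [ 0.0004 -0.0002 -1.    ]
to key [-0.2853  0.3728 78.0888]
keytop 1537 ((501.26519775390625, -315.6455383300781), (39.670291900634766, 14.021435737609863), 23.261037826538086) [ 0.5025 -0.3151  0.1007]
```

Call:
drive_tool(plan=[{"jaw":1,"dp":[0,0,40],"turn":0},{"jaw":1,"dp":[0,0,78],"turn":0},{"jaw":1,"dp":[0,0,78],"turn":0},{"jaw":0,"dp":[0,0,78],"turn":0},{"jaw":0,"dp":[0,0,78],"turn":0},{"jaw":0,"dp":[0,0,78],"turn":0},{"jaw":0,"dp":[0,0,78],"turn":0},{"jaw":0,"dp":[0,0,78],"turn":0}], squeeze=70)

```text
clock: 6.98
ee_pos: [0.5, -0.3167, 0.0828]
tcp_rot: [3.078, 0.62, 0.002]
force: [-0.6, -0.7, 4.1]
finger_gap: 0.157
grip_force: 68.8
```

Call:
drive_tool(plan=[{"jaw":0,"dp":[0,0,0],"turn":0},{"jaw":0,"dp":[0,0,-40],"turn":0},{"jaw":0,"dp":[0,0,-95],"turn":0},{"jaw":0,"dp":[0,0,-95],"turn":0},{"jaw":0,"dp":[0,0,-95],"turn":0}])

```text
clock: 7.6
ee_pos: [0.4988, -0.3157, 0.1755]
tcp_rot: [-3.078, -0.62, 0.002]
force: [-0.6, -0.5, -1.8]
finger_gap: 0.151
grip_force: 68.6
```

```bash
python3 - <<'E'
from h import *
s=r.sense();print(s['clock'],s['ee_pos'],'yawy',yaw_of(Rt()[:,1]),s['force'],s['finger_gap'],s['grip_force'])
print('to cam hover',shift((.5470,-.0238,.177)))
for c in('side','top'):
  im,d=vision.get_image(c);save(c+'_k.png',im[200:400,160:440] if c=='side' else im)
E
```

```text
7.6 [ 0.4988 -0.3157  0.1755] yawy -67.24266510899733 [-0.5512 -0.4705 -1.8199] 0.1512630714172809 68.61834168434143
to cam hover [ 157.3448 -250.5162   -1.2087]
```

Call:
drive_tool(plan=[{"jaw":0,"dp":[157,-250.5,0],"turn":-10},{"jaw":0,"dp":[157,-250.5,0],"turn":-20},{"jaw":0,"dp":[157,-250.5,0],"turn":-30},{"jaw":0,"dp":[157,-250.5,0],"turn":-40},{"jaw":0,"dp":[157,-250.5,0],"turn":-50},{"jaw":0,"dp":[157,-250.5,0],"turn":-60},{"jaw":0,"dp":[157,-250.5,0],"turn":-67.5},{"jaw":0,"dp":[157,-250.5,0],"turn":-67.5}])

```text
clock: 8.7
ee_pos: [0.5463, -0.0241, 0.1747]
tcp_rot: [-2.216, -2.223, 0.003]
force: [0.1, 0.2, -2.0]
finger_gap: 0.16
grip_force: 68.8
```

```bash
python3 - <<'E'
from h import *
for i in range(2):
    s=r.sense();print(s['clock'],s['ee_pos'],'yawy',yaw_of(Rt()[:,1]),Rt()[:,2],s['force'],s['qvel'])
    im,d=vision.get_image('wrist')
k=vision.calibration('wrist')
np.savez('w3.npz',im=im,d=d,**{a:np.array(k[a]) for a in k})
a=cv2.resize(im[100:420,140:420],None,fx=1.4,fy=1.4)
ims,ds=vision.get_image('side');b=cv2.resize(ims[130:260,200:340],None,fx=3.2,fy=3.2)
h=min(len(a),len(b));save('w3.png',np.hstack([a[:h],b[:h]])[:, :800])
print(vision.place_of('key_tip','side'),vision.place_of('cam_slot','side'))
E
```

```text
8.7 [ 0.5463 -0.0241  0.1747] yawy 0.1904148253844304 [-0.0036  0.0005 -1.    ] [ 0.1083  0.2372 -1.9904] [-0.0079 -0.0051 -0.0063  0.0024  0.      0.0335]
8.75 [ 0.5464 -0.0243  0.175 ] yawy 0.13392015275278485 [-0.0031  0.0004 -1.    ] [-0.9895  0.1908 -0.5072] [-0.0063 -0.0043 -0.0068 -0.0008 -0.0003  0.0013]
[{'point': [263.7, 201.3], 'confidence': 0.66}] [{'point': [267.1, 209.9], 'confidence': 0.53}]
```

View pics/w3.png

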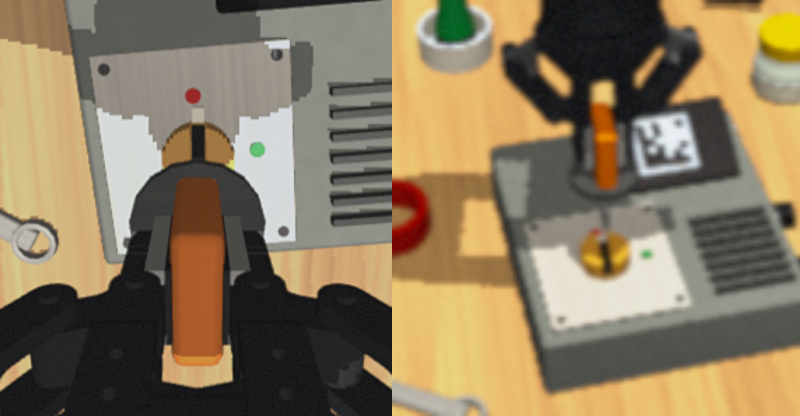

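The wrist crop shows the key centred over the slot: key at column 197, slot at 198, both running vertically. The cam is clear below and the tag is undisturbed. Lowering now.

Call:
drive_tool(plan=[{"jaw":0,"dp":[0.4,0.5,15],"turn":0},{"jaw":0,"dp":[0.4,0.5,26],"turn":0},{"jaw":0,"dp":[0.4,0.5,30],"turn":0},{"jaw":0,"dp":[0.4,0.5,34],"turn":0},{"jaw":0,"dp":[0.4,0.5,37],"turn":0},{"jaw":0,"dp":[0.4,0.5,37],"turn":0}])

```text
clock: 9.7
ee_pos: [0.5478, -0.0241, 0.1397]
tcp_rot: [-2.217, -2.226, -0.0]
force: [-0.7, -0.0, -1.1]
finger_gap: 0.153
grip_force: 68.8
```

Call:
drive_tool(plan=[{"jaw":0,"dp":[0,0,2],"turn":0},{"jaw":0,"dp":[0,0,4],"turn":0},{"jaw":0,"dp":[0,0,5],"turn":0},{"jaw":0,"dp":[0,0,5],"turn":0}])

```text
clock: 10.2
ee_pos: [0.5479, -0.0241, 0.1348]
tcp_rot: [2.216, 2.226, 0.0]
force: [-0.0, -0.3, -0.3]
finger_gap: 0.156
grip_force: 68.9
```

Call:
drive_tool(plan=[{"jaw":0,"dp":[0,0,0.7],"turn":0},{"jaw":0,"dp":[0,0,1.2],"turn":0},{"jaw":0,"dp":[0,0,1.2],"turn":0}])

```text
clock: 10.58
ee_pos: [0.5481, -0.0241, 0.1347]
tcp_rot: [2.216, 2.226, 0.0]
force: [-2.9, 0.6, 6.4]
finger_gap: 0.155
grip_force: 69.9
```

```bash
python3 - <<'E'
from h import *
for i in range(4):
    im,d=vision.get_image('side');s=r.sense();print(s['ee_pos'],s['force'],s['torque'],'yawy',yaw_of(Rt()[:,1]))
save('s4.png',cv2.resize(im[130:260,200:340],None,fx=3.2,fy=3.2))
E
```

```text
[ 0.5481 -0.0241  0.1348] [-3.8899 -0.1309  5.4764] [ 0.1013  0.6558 -0.008 ] yawy 0.25789383822050327
[ 0.5481 -0.0241  0.1347] [-1.3349  0.5319  5.1527] [ 0.1081  0.654  -0.0001] yawy 0.2568008261210659
[ 0.548  -0.0241  0.1347] [-3.574   0.2488  5.3553] [0.051  0.685  0.0285] yawy 0.26120420772694253
[ 0.5481 -0.0241  0.1348] [-3.4456  0.4168  6.4126] [ 0.0745  0.7086 -0.0473] yawy 0.2604972036905366
```

View pics/s4.png

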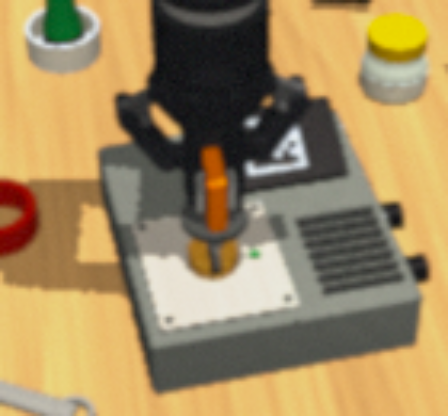

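The blade has reached the floor: the descent stopped at a TCP height of 0.1347 with about 6 N, and the side crop shows the collar just above the cam. I'll ease the sideways load and turn.

Call:
drive_tool(plan=[{"jaw":0,"dp":[0,-0.8,-0.5],"turn":6},{"jaw":0,"dp":[0,-0.8,-0.5],"turn":15},{"jaw":0,"dp":[0,-0.8,-0.5],"turn":24},{"jaw":0,"dp":[0,-0.8,-0.5],"turn":33},{"jaw":0,"dp":[0,-0.8,-0.5],"turn":42},{"jaw":0,"dp":[0,-0.8,-0.5],"turn":51},{"jaw":0,"dp":[0,-0.8,-0.5],"turn":60},{"jaw":0,"dp":[0,-0.8,-0.5],"turn":60}])

```text
clock: 11.78
ee_pos: [0.5471, -0.024, 0.1347]
tcp_rot: [-3.032, -0.823, -0.0]
force: [-3.5, 0.6, 5.5]
finger_gap: 0.156
grip_force: 69.7
```

```bash
python3 - <<'E'
from h import *
s=r.sense();print(s['ee_pos'],s['force'],s['torque'],'yawy',yaw_of(Rt()[:,1]))
E
```

```text
[ 0.5471 -0.024   0.1347] [-3.4521  0.5649  5.4956] [0.2347 0.6935 0.006 ] yawy -59.64028732267298
```

Call:
drive_tool(plan=[{"jaw":0,"dp":[0,0,0],"turn":8},{"jaw":0,"dp":[0,0,0],"turn":16},{"jaw":0,"dp":[0,0,0],"turn":22},{"jaw":0,"dp":[0,0,0],"turn":26},{"jaw":0,"dp":[0,0,0],"turn":28},{"jaw":0,"dp":[0,0,0],"turn":28}])

```text
clock: 12.52
ee_pos: [0.5471, -0.024, 0.1348]
tcp_rot: [-3.141, -0.066, -0.0]
force: [-4.0, 1.1, 4.3]
finger_gap: 0.157
grip_force: 69.9
```

```bash
python3 - <<'E'
from h import *
s=r.sense();print(s['ee_pos'],s['force'],s['torque'],'yawy',yaw_of(Rt()[:,1]),s['tau'][5])
im,d=vision.get_image('wrist');k=vision.calibration('wrist');save('w5.png',cv2.resize(im[60:300,140:420],None,fx=2,fy=2))
np.savez('w5.npz',im=im,d=d,**{a:np.array(k[a]) for a in k})
E
```

```text
[ 0.5471 -0.024   0.1348] [-4.0424  1.0676  4.2772] [ 0.1408  0.6782 -0.0432] yawy -87.57717467546128 0.07672465173527598
```

View pics/w5.png

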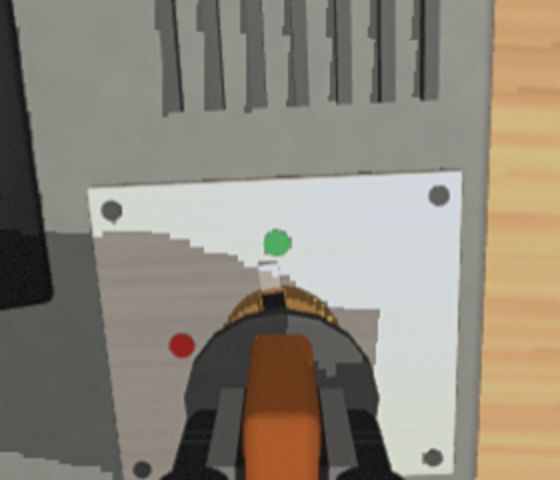

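The white pointer at (269,266) is still a few degrees short of the green dot at (277,242), because of blade slack in the slot. I'll keep turning in small steps.

Call:
drive_tool(plan=[{"jaw":0,"dp":[0,0,0],"turn":2},{"jaw":0,"dp":[0,0,0],"turn":4},{"jaw":0,"dp":[0,0,0],"turn":6},{"jaw":0,"dp":[0,0,0],"turn":6}])

```text
clock: 13.08
ee_pos: [0.5471, -0.024, 0.1347]
tcp_rot: [3.14, -0.098, 0.0]
force: [-3.2, 0.9, 4.9]
finger_gap: 0.153
grip_force: 69.9
```

```bash
cat > pt.py <<'E'
from h import *
s=r.sense();print(s['ee_pos'],s['force'],s['torque'],'yawy',yaw_of(Rt()[:,1]),s['tau'][5])
im,d=vision.get_image('wrist');k=vision.calibration('wrist')
hsv=cv2.cvtColor(im,cv2.COLOR_RGB2HSV).astype(int);H,S,V=hsv[...,0],hsv[...,1],hsv[...,2]
c=np.array([.547,-.0238]);u=proj(k,[.547,-.0238,.06])[0]
win=np.zeros(H.shape,bool);x,y=map(int,u);win[max(y-110,0):y+60,max(x-110,0):x+110]=1
gr=np.argwhere(win&(H>50)&(H<85)&(S>110)&(V>70))[:,::-1].mean(0);print('green yaw',yaw_of(atz(k,gr,.06)[:2]-c),atz(k,gr,.06))
# slot: dark patch on brass ring just out from the collar
W=proj(k,[[.547+.016*np.cos(a),-.0238+.016*np.sin(a),.0735] for a in np.radians(np.arange(-30,40,2))])
print([int(V[int(round(p[1])),int(round(p[0]))]) for p in W])
import sys;save(sys.argv[1],cv2.resize(im[60:300,140:420],None,fx=2,fy=2))
E
python3 pt.py w6.png
```

```text
[ 0.5471 -0.024   0.1347] [-3.1504  0.8988  4.8861] [0.0907 0.6955 0.1053] yawy -93.57431301566176 0.07719468092545867
green yaw 4.406103891359805 [ 0.5786 -0.0214  0.06  ]
[57, 54, 117, 112, 93, 139, 120, 120, 112, 140, 111, 38, 33, 35, 27, 25, 30, 25, 28, 29, 24, 39, 92, 59, 59, 90, 73, 74, 38, 43, 34, 34, 42, 40, 42]
```

Call:
drive_tool(plan=[{"jaw":0,"dp":[0,0,0],"turn":2},{"jaw":0,"dp":[0,0,0],"turn":4},{"jaw":0,"dp":[0,0,0],"turn":4}])

```text
clock: 13.5
ee_pos: [0.5471, -0.024, 0.1348]
tcp_rot: [3.135, -0.206, 0.0]
force: [-3.2, 0.3, 5.5]
finger_gap: 0.155
grip_force: 69.9
```

```bash
python3 pt.py w7.png
```

```text
[ 0.5471 -0.024   0.1348] [-3.2359  0.32    5.5446] [0.1783 0.683  0.3577] yawy -97.51233046851432 0.41690608486533165
green yaw 4.151060512553705 [ 0.5784 -0.0215  0.06  ]
[117, 111, 140, 140, 119, 119, 111, 138, 141, 100, 35, 28, 29, 28, 42, 24, 33, 29, 29, 25, 20, 42, 90, 67, 58, 71, 38, 39, 36, 39, 38, 39, 50, 46, 50]
```

Call:
drive_tool(plan=[{"jaw":0,"dp":[0,0,0],"turn":2},{"jaw":0,"dp":[0,0,0],"turn":3},{"jaw":0,"dp":[0,0,0],"turn":3}])

```text
clock: 13.92
ee_pos: [0.5471, -0.024, 0.1348]
tcp_rot: [3.128, -0.285, -0.0]
force: [-3.0, 1.2, 4.7]
finger_gap: 0.156
grip_force: 70.5
```

```bash
python3 pt.py w7.png
```

```text
[ 0.5471 -0.024   0.1348] [-3.0471  1.2217  4.6865] [0.1793 0.7145 0.8384] yawy -100.41327959736728 0.8515405096113682
green yaw 4.282327784509801 [ 0.5785 -0.0214  0.06  ]
[110, 140, 139, 127, 118, 156, 155, 140, 140, 121, 42, 30, 28, 34, 23, 34, 32, 30, 27, 27, 44, 107, 107, 46, 64, 45, 42, 38, 38, 43, 39, 50, 55, 50, 56]
```

View pics/w7.png

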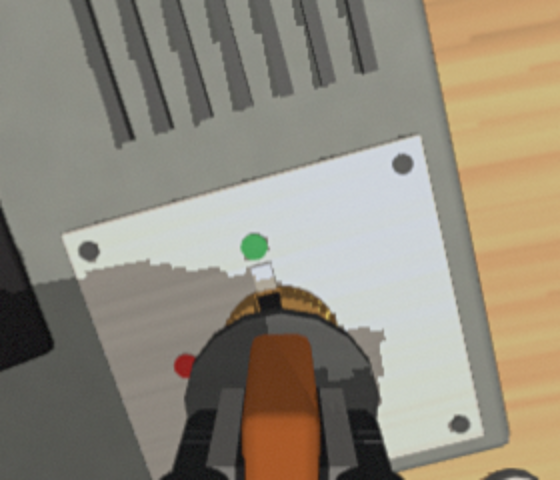

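The white pointer at (262,275) lines up with the green dot at (254,247), and the torque climbed to 0.84 N m with the cam no longer moving, so it's on the hard stop. I'll back off within the blade slack and lift.

Call:
drive_tool(plan=[{"jaw":0,"dp":[0,0,0],"turn":-6},{"jaw":0,"dp":[0,0,0],"turn":-11},{"jaw":0,"dp":[0,0,-8],"turn":-11},{"jaw":0,"dp":[0,0,-30],"turn":-11},{"jaw":0,"dp":[0,0,-50],"turn":-11},{"jaw":0,"dp":[0,0,-50],"turn":-11}])

```text
clock: 14.72
ee_pos: [0.5484, -0.0243, 0.1865]
tcp_rot: [3.141, 0.007, 0.007]
force: [0.9, -0.4, -1.4]
finger_gap: 0.152
grip_force: 68.9
```

```bash
python3 pt.py w8.png; python3 - <<'E'
from m import *
im,d=vision.get_image('side')
cam(im,vision.calibration('side'),proj('side',[.547,-.0238,.074])[0],20)
print(r.sense()['joint_positions'])
print('to stand hover',shift((.5003,-.3157,.180)))
E
```

```text
[ 0.5484 -0.0243  0.1865] [ 0.8726 -0.4158 -1.4308] [-0.0302  0.0153 -0.0519] yawy -89.74362659674604 0.00013675828085979447
green yaw 4.62077749794799 [ 0.5776 -0.0213  0.06  ]
[210, 208, 210, 210, 208, 210, 210, 211, 213, 211, 211, 103, 27, 26, 26, 49, 51, 27, 26, 26, 23, 28, 64, 64, 120, 159, 162, 156, 156, 155, 155, 157, 156, 156, 156]m.py:15: RuntimeWarning: Mean of empty slice.
  u,sv,vt=np.linalg.svd(Q-Q.mean(0))
  ret = ret.dtype.type(ret / rcount)
Traceback (most recent call last):
  File "m.py", line 15, in cam
    u,sv,vt=np.linalg.svd(Q-Q.mean(0))
            ~~~~~~~~~~~~~^^^^^^^^^^^^^
numpy.linalg.LinAlgError: 1-dimensional array given. Array must be at least two-dimensional
```

Call:
drive_tool(plan=[{"jaw":0,"dp":[-5,45,-5],"turn":0},{"jaw":0,"dp":[-10,90,-5],"turn":0},{"jaw":0,"dp":[-10,90,-5],"turn":0},{"jaw":0,"dp":[-10,90,-5],"turn":0}])

```text
clock: 15.32
ee_pos: [0.5369, -0.1138, 0.188]
tcp_rot: [-3.141, -0.006, 0.003]
force: [0.5, 0.8, -0.5]
finger_gap: 0.153
grip_force: 69.1
```

```bash
python3 - <<'E'
from m import *
im,d=vision.get_image('wrist');k=vision.calibration('wrist')
u=proj(k,[.547,-.0238,.074])[0];print(u)
save('w9.png',im)
try: cam(im,k,u,60)
except Exception as e: print(e)
print(vision.place_of('cam_slot','wrist')[:1])
s=r.sense();print(s['ee_pos'],s['joint_positions'],yaw_of(Rt()[:,1]))
print('to stand hover',shift((.5003,-.3157,.180)))
x,y=map(int,u);x0=max(0,min(x-70,420));y0=max(0,min(y-60,300))
save('w9.png',cv2.resize(im[y0:y0+120,x0:x0+140],None,fx=3,fy=3))
E
```

```text
[156.6479 198.2886]
'NoneType' object is not subscriptable
[{'point': [128.1, 138.7], 'confidence': 0.71}]
[ 0.5372 -0.1132  0.1883] [-0.3056 -0.053   1.9351  0.0003  1.2608  1.2597] -89.68703240181881
to stand hover [-37.9755 202.3157   8.2262]
```

View pics/w9.png

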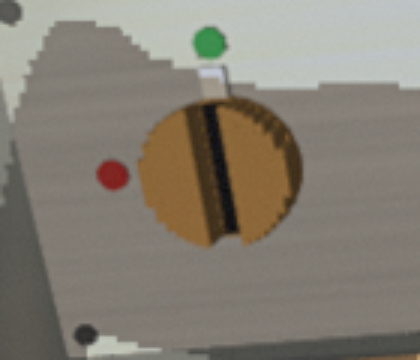

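The crop shows the pointer at (213,80) aimed at the green dot at (210,42), with the slot along the same line, so it's locked. Next, return the key to its stand.

Call:
drive_tool(plan=[{"jaw":0,"dp":[-38,202,8],"turn":0},{"jaw":0,"dp":[-38,202,8],"turn":0},{"jaw":0,"dp":[-38,202,8],"turn":0},{"jaw":0,"dp":[-38,202,8],"turn":0},{"jaw":0,"dp":[-38,202,8],"turn":0},{"jaw":0,"dp":[-38,202,8],"turn":0}])

```text
clock: 16.18
ee_pos: [0.5008, -0.3146, 0.1808]
tcp_rot: [-3.141, -0.01, 0.0]
force: [-0.5, 0.3, -1.8]
finger_gap: 0.156
grip_force: 69.3
```

```bash
python3 - <<'E'
from h import *
im,d=vision.get_image('side');print(vision.place_of('key_tip','side')[:1])
s=r.sense();print(s['ee_pos'],Rt()[:,2],yaw_of(Rt()[:,1]))
print('tip expected px',proj('side',s['ee_pos']+Rt()[:,2]*.0708),'stand top ctr',proj('side',[.5002,-.3158,.05]))
print(shift((.5003,-.3158,.084)))
E
```

```text
[{'point': [261.4, 309.3], 'confidence': 0.76}]
[ 0.5009 -0.3146  0.1811] [ 0.      0.0003 -1.    ] -89.61040630028651
tip expected px [[263.2427 308.5569]] stand top ctr [[263.5965 326.7342]]
[-0.614   1.2653 97.0542]
```

Call:
drive_tool(plan=[{"jaw":0,"dp":[-0.6,1.2,40],"turn":0},{"jaw":0,"dp":[-0.6,1.2,70],"turn":0},{"jaw":0,"dp":[-0.6,1.2,88],"turn":0},{"jaw":0,"dp":[-0.6,1.2,95],"turn":0},{"jaw":0,"dp":[-0.6,1.2,97.5],"turn":0},{"jaw":0,"dp":[-0.6,1.2,97.5],"turn":0}])

```text
clock: 17.02
ee_pos: [0.5004, -0.3179, 0.0847]
tcp_rot: [3.14, 0.007, 0.002]
force: [0.4, -0.4, -1.9]
finger_gap: 0.154
grip_force: 69.5
```

Call:
drive_tool(plan=[{"jaw":0,"dp":[0,-1.5,1],"turn":0},{"jaw":0,"dp":[0,-1.5,2],"turn":0},{"jaw":0,"dp":[0,-1.5,2.3],"turn":0},{"jaw":0,"dp":[0,-1.5,2.3],"turn":0}])

```text
clock: 17.52
ee_pos: [0.5003, -0.3163, 0.0828]
tcp_rot: [3.141, 0.007, 0.002]
force: [-1.8, 3.3, 5.6]
finger_gap: 0.161
grip_force: 70.5
```

Call:
drive_tool(plan=[{"jaw":0.3,"dp":[0,0,-0.5],"turn":0},{"jaw":1,"dp":[0,0,-0.5],"turn":0},{"jaw":1,"dp":[0,0,-0.5],"turn":0},{"jaw":1,"dp":[0,0,-0.5],"turn":0},{"jaw":1,"dp":[0,0,-50],"turn":0},{"jaw":1,"dp":[0,0,-100],"turn":0},{"jaw":1,"dp":[0,0,-150],"turn":0},{"jaw":1,"dp":[0,0,-170],"turn":0}])

```text
clock: 18.52
ee_pos: [0.5009, -0.3168, 0.2554]
tcp_rot: [3.138, 0.007, 0.008]
force: [0.5, -0.4, -1.0]
finger_gap: 1.006
grip_force: 0.0
```

```bash
python3 - <<'E'
from key import *
s=r.sense();print(s['ee_pos'],s['finger_gap'],s['joint_positions'],yaw_of(Rt()[:,1]))
im,d=vision.get_image('wrist');k=vision.calibration('wrist');meas(im,d,k,.101,(.5003,-.3158))
im,d=vision.get_image('side')
hsv=cv2.cvtColor(im,cv2.COLOR_RGB2HSV).astype(int)
P,uv=cloud('side',d);h=hsv[uv[:,1],uv[:,0]]
m=(h[:,0]<18)&(h[:,0]>5)&(h[:,1]>150)&(np.hypot(P[:,0]-.5,P[:,1]+.316)<.05);print(len(P[m]),P[m].min(0),P[m].max(0))
# reader from earlier pictures
for c in('top','side'):
    f=np.load(c+'.npz');P,uv=cloud(c,f['d'])
    for z0 in(.03,.08,.115):
        m=(abs(P[:,2]-z0)<.012)&(np.hypot(P[:,0]-.455,P[:,1]-.332)<.06);q=P[m]
        if len(q): print(c,z0,len(q),q.min(0),q.max(0),q.mean(0))
print(shift((.42,.30,.28)))
E
```

```text
[ 0.5009 -0.3168  0.2554] 1.0064870107523962 [-0.6546 -0.0094  1.7774  0.      1.3675  0.9117] -89.74220428446837
keytop 759 ((502.7282409667969, -316.7391052246094), (39.120880126953125, 13.756368637084961), 0.4236999750137329) [ 0.5036 -0.3169  0.1019]
357 [ 0.4805 -0.3247  0.0504] [ 0.5191 -0.2853  0.1047]
top 0.03 246 [0.4261 0.2899 0.018 ] [0.4912 0.3551 0.0419] [0.4568 0.3167 0.0292]
top 0.08 33 [0.4459 0.3115 0.0683] [0.4724 0.3289 0.0917] [0.4576 0.3162 0.0791]
top 0.115 40 [0.4459 0.3122 0.1034] [0.4719 0.341  0.1269] [0.4569 0.3173 0.1152]
side 0.03 257 [0.4248 0.2879 0.0181] [0.4924 0.3542 0.0419] [0.4583 0.3141 0.0277]
side 0.08 72 [0.4453 0.3112 0.0681] [0.4731 0.3278 0.0917] [0.4588 0.3168 0.08  ]
side 0.115 76 [0.4454 0.31   0.1033] [0.4729 0.3262 0.1266] [0.4588 0.3177 0.1147]
[ -77.7987 -616.9604  -28.2061]
```

The key is home: its top is at 0.102 m and it stands upright over the stand. The moves allow no tool tilt, so I'll pivot the reader 25° in the fingers against the dock wall. That needs tool y at yaw 5° so the tilt plane matches the tag.

Call:
drive_tool(plan=[{"jaw":1,"dp":[-42,-677,-5],"turn":-10},{"jaw":1,"dp":[-42,-677,-5],"turn":-20},{"jaw":1,"dp":[-42,-677,-5],"turn":-30},{"jaw":1,"dp":[-42,-677,-5],"turn":-40},{"jaw":1,"dp":[-42,-677,-5],"turn":-50},{"jaw":1,"dp":[-42,-677,-5],"turn":-60},{"jaw":1,"dp":[-42,-677,-5],"turn":-70},{"jaw":1,"dp":[-42,-677,-5],"turn":-80}])

```text
clock: 19.62
ee_pos: [0.4649, 0.1846, 0.2517]
tcp_rot: [-2.395, -2.031, 0.006]
force: [1.5, -0.0, 0.6]
finger_gap: 0.999
grip_force: 0.0
```

```bash
python3 - <<'E'
from h import *
s=r.sense();print(s['ee_pos'],s['joint_positions'],'yawy',yaw_of(Rt()[:,1]))
print(shift((.456,.36,.26)))
E
```

```text
[0.4649 0.1846 0.2517] [ 0.2707 -0.2144  1.9712 -0.0002  1.3892  0.4349] yawy -9.410379224062927
[171.6055 -37.4731  -8.4683]
```

Call:
drive_tool(plan=[{"jaw":1,"dp":[172,-37,-8],"turn":-8},{"jaw":1,"dp":[172,-37,-8],"turn":-14.4},{"jaw":1,"dp":[172,-37,-8],"turn":-14.4},{"jaw":1,"dp":[172,-37,-8],"turn":-14.4},{"jaw":1,"dp":[172,-37,-8],"turn":-14.4}])

```text
clock: 20.25
ee_pos: [0.4584, 0.358, 0.2601]
tcp_rot: [-2.128, -2.31, 0.007]
force: [-0.5, -0.2, 0.8]
finger_gap: 1.001
grip_force: 0.0
```

```bash
cat > rd.py <<'E'
from h import *
from scipy.optimize import least_squares
def green(cam,near,rad=.12,zmin=.02):
    s=r.sense();im,d=vision.get_image(cam);k=vision.calibration(cam)
    P,uv=cloud(k,d);hsv=cv2.cvtColor(im,cv2.COLOR_RGB2HSV)[uv[:,1],uv[:,0]].astype(int)
    m=(hsv[:,0]>40)&(hsv[:,0]<90)&(hsv[:,1]>80)&(hsv[:,2]>30)&(np.linalg.norm(P-near,axis=1)<rad)&(P[:,2]>zmin)
    return P[m],im,s
def prof(h): return np.interp(h,[0,.024,.045,.125],[.019,.019,.014,.014])
def axis(Q,nose0,a0):
    # fit nose point and axis direction (ax,ay) to side-surface points
    def f(p):
        a=np.array([p[3],p[4],1.]);a/=np.linalg.norm(a);v=Q-p[:3];h=v@a
        rad=np.linalg.norm(v-np.outer(h,a),axis=1)
        side=rad-prof(np.clip(h,0,.125)); top=h-.125
        return np.where(abs(top)<abs(side),top,side) 
    s=least_squares(f,[*nose0,a0[0]/a0[2],a0[1]/a0[2]],loss='soft_l1',f_scale=.002)
    a=np.array([s.x[3],s.x[4],1.]);return s.x[:3],a/np.linalg.norm(a),np.median(abs(f(s.x)))
E
python3 - <<'E'
from rd import *
Q,im,s=green('wrist',np.array([.459,.325,.07]))
print(s['ee_pos'],'yawy',yaw_of(Rt(s)[:,1]));save('w10.png',im)
Q2,_,_=green('side',np.array([.459,.325,.07]))
print(len(Q),Q.min(0),Q.max(0),len(Q2),Q2.min(0),Q2.max(0))
for q in(Q,Q2,np.vstack([Q[::3],Q2])): print(axis(q,[.459,.325,.006],[0,0,1]))
print(shift((.459,.325,.20)))
E
```

```text
[0.4584 0.358  0.2601] yawy 4.677269397194833
1534 [0.442  0.3146 0.0202] [0.4768 0.3477 0.133 ] 335 [0.4427 0.3056 0.023 ] [0.4754 0.3333 0.133 ]
(array([0.4595, 0.3278, 0.0059]), array([-0.001 , -0.0011,  1.    ]), np.float64(0.00020072877807210746))
(array([0.4593, 0.3281, 0.0064]), array([-0.0004,  0.0049,  1.    ]), np.float64(0.0010927337179279517))
(array([0.4595, 0.3278, 0.006 ]), array([-0.0009,  0.0014,  1.    ]), np.float64(0.00039475777250502775))
[-32.1902  -2.4138  61.4059]
```

View pics/w10.png

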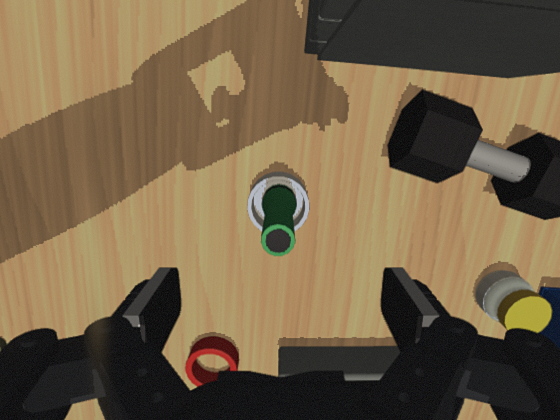

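The wrist view shows the reader upright in its dock at (278,215) with nothing near the fingers' path. The fit puts its nose at (0.4595, 0.3278, 0.006). I'll grip about 100 mm above the nose.

Call:
drive_tool(plan=[{"jaw":1,"dp":[-30.2,-1.4,30],"turn":-0.3},{"jaw":1,"dp":[-30.2,-1.4,30],"turn":-0.3},{"jaw":1,"dp":[-30.2,-1.4,90],"turn":-0.3},{"jaw":1,"dp":[-30.2,-1.4,140],"turn":-0.3},{"jaw":1,"dp":[-30.2,-1.4,156],"turn":-0.3},{"jaw":0,"dp":[-30.2,-1.4,156],"turn":-0.3},{"jaw":0,"dp":[-30.2,-1.4,156],"turn":-0.3},{"jaw":0,"dp":[-30.2,-1.4,156],"turn":-0.3}], squeeze=25)

```text
clock: 21.35
ee_pos: [0.4616, 0.3294, 0.1095]
tcp_rot: [2.123, 2.315, 0.006]
force: [-0.0, 0.0, 0.2]
finger_gap: 0.379
grip_force: 0.0
```

Call:
drive_tool(plan=[{"jaw":0,"dp":[0,0,0],"turn":0},{"jaw":0,"dp":[0,0,0],"turn":0}])

```text
clock: 21.6
ee_pos: [0.4611, 0.3292, 0.1092]
tcp_rot: [2.123, 2.315, 0.004]
force: [-1.7, -0.3, 6.1]
finger_gap: 0.315
grip_force: 25.3
```

```bash
python3 - <<'E'
from rd import *
Q,im,s=green('wrist',np.array([.459,.325,.07]))
print(s['ee_pos'],Rt(s),len(Q),Q.min(0),Q.max(0))
if len(Q)>50: print(axis(Q,[.459,.325,.006],[0,0,1]))
Q,im,s=green('side',np.array([.459,.325,.07]))
if len(Q)>50: print(len(Q),axis(Q,[.459,.325,.006],[0,0,1]))
E
```

```text
[0.4611 0.3292 0.1092] [[-0.0864  0.9963  0.0022]
 [ 0.9963  0.0864  0.0017]
 [ 0.0015  0.0024 -1.    ]] 7275 [0.4434 0.3146 0.0201] [0.4796 0.3475 0.1326]
(array([0.4613, 0.3281, 0.0055]), array([0.0085, 0.0001, 1.    ]), np.float64(0.0001963618749291976))
346 (array([0.461 , 0.3291, 0.0064]), array([ 0.0092, -0.0063,  0.9999]), np.float64(0.0011836304063341163))
```

Gripped, about 105 mm above the nose. I'll lift 5 mm, centre on the dock's line, and pull the top towards -y so the nose catches on the rim and the reader pivots.

Call:
drive_tool(plan=[{"jaw":0,"dp":[0,-3,-5],"turn":0},{"jaw":0,"dp":[-10,-3,-5],"turn":0},{"jaw":0,"dp":[-20,-3,-5],"turn":0},{"jaw":0,"dp":[-28,-3,-5],"turn":0},{"jaw":0,"dp":[-35,-3,-5],"turn":0},{"jaw":0,"dp":[-41,-3,-5],"turn":0},{"jaw":0,"dp":[-45,-3,-5],"turn":0},{"jaw":0,"dp":[-45,-3,-5],"turn":0}], squeeze=22)

```text
clock: 22.7
ee_pos: [0.461, 0.2829, 0.1116]
tcp_rot: [2.123, 2.315, -0.001]
force: [-1.1, 1.7, -3.2]
finger_gap: 0.314
grip_force: 24.3
```

```bash
cat > tl.py <<'E'
from rd import *
import sys
s=r.sense();T=Rt(s);g=s['ee_pos']-.002*T[:,2]
th=np.radians(float(sys.argv[1]));a0=T@np.array([-np.sin(th),0,-np.cos(th)]);n0=g-.105*a0
print(s['clock'],s['ee_pos'],'F',s['force'],'grip',s['grip_force'],s['finger_gap'])
R=[]
for c in('wrist','side'):
    Q,im,_=green(c,g-.045*a0,.1,.0 if len(sys.argv)>2 else .02)
    if len(Q)<40: print(c,len(Q));continue
    n,a,e=axis(Q,n0,a0);at=T.T@a
    print(c,len(Q),'nose',n,'axis',a,'tilt',np.degrees(np.arctan2(-at[0],-at[2])),'side tilt',np.degrees(np.arctan2(at[1],-at[2])),'err',e)
    R.append((n,a))
n,a=R[0]
tag=np.array([.6085,.082,.075]);b=n-.08*a;nt=np.array([.0368,-.421,.906])
print('beam',b,'to tag',T.T@(tag-b)*1e3,'ang',np.degrees(np.arccos(a@nt)),'nose from TCP (tool mm)',T.T@(n-s['ee_pos'])*1e3)
E
python3 tl.py 12
```

```text
22.7 [0.461  0.2829 0.1116] F [-1.0691  1.6905 -3.1618] grip 24.321139454841614 0.31429711879427263
wrist 11388 nose [ 0.454   0.3858 -0.0102] axis [ 0.0494 -0.6223  0.7812] tilt 38.664319269520625 side tilt -0.3558600475325131 err 0.002689519839897231
side 262 nose [0.4582 0.323  0.0166] axis [ 0.0373 -0.3604  0.9321] tilt 21.2740287363356 side tilt 0.34155946038787427 err 0.0008981936549932431
beam [ 0.45    0.4356 -0.0727] to tag [-366.0119  127.3201 -147.5548] ang 13.690639871508841 nose from TCP (tool mm) [103.1977   1.949  121.7665]
```

The pivot works; the side fit gives about 21°. The wrist fit looks wrong, so I'll find out why before going on.

```bash
python3 - <<'E'
from rd import *
s=r.sense();T=Rt(s)
Q,im,_=green('wrist',np.array([.46,.30,.07]),.1,.02)
for th in(15,21,25):
    th=np.radians(th);a0=T@np.array([-np.sin(th),0,-np.cos(th)]);g=s['ee_pos'];print(axis(Q,g-.1*a0,a0))
c=Q-[.46,.30,.07];print(np.percentile(Q,[1,25,50,75,99],axis=0))
# slices in height
for z in np.arange(.03,.14,.015):
    q=Q[abs(Q[:,2]-z)<.004]
    if len(q): print(round(z,3),len(q),q.min(0)[:2],q.max(0)[:2])
save('w11.png',im)
E
```

```text
(array([0.4583, 0.323 , 0.0152]), array([ 0.0338, -0.3601,  0.9323]), np.float64(0.0002430912188945717))
(array([0.4583, 0.323 , 0.0152]), array([ 0.0338, -0.3601,  0.9323]), np.float64(0.00024309121908413622))
(array([0.4583, 0.323 , 0.0152]), array([ 0.0338, -0.3601,  0.9323]), np.float64(0.0002430912190463973))
[[0.4436 0.2693 0.0259]
 [0.4535 0.2926 0.0692]
 [0.4601 0.301  0.105 ]
 [0.467  0.3142 0.1263]
 [0.475  0.3373 0.1362]]
0.03 208 [0.4416 0.3276] [0.4739 0.3388]
0.045 715 [0.4413 0.3088] [0.4771 0.3337]
0.06 622 [0.4453 0.3082] [0.4737 0.3245]
0.075 507 [0.4472 0.3034] [0.4727 0.3166]
0.09 650 [0.4477 0.2974] [0.4736 0.3117]
0.105 877 [0.4478 0.291 ] [0.4748 0.3056]
0.12 1136 [0.4483 0.2838] [0.4755 0.2995]
0.135 1756 [0.4489 0.2717] [0.4759 0.2946]
```

View pics/w11.png

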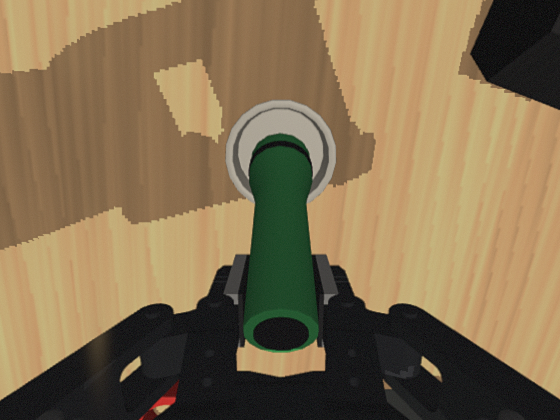

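The view shows the reader leaning correctly between the pads: nose at (280,150) in the cup, top at (282,330). The corrected fit gives 21.2°. I've now viewed 11 pictures, one over the limit, so I'll use only numbers from here.

Call:
drive_tool(plan=[{"jaw":0,"dp":[-3,0,0],"turn":0},{"jaw":0,"dp":[-6.5,0,0],"turn":0},{"jaw":0,"dp":[-6.5,0,0],"turn":0}])

```text
clock: 23.22
ee_pos: [0.4618, 0.2767, 0.112]
tcp_rot: [2.123, 2.315, -0.0]
force: [-1.2, 3.0, -1.6]
finger_gap: 0.317
grip_force: 24.3
```

```bash
sed -i 's/green(c,g-.045\*a0,.1,/green(c,g-.04*a0,.09,/' tl.py; python3 tl.py 24
```

```text
23.225 [0.4618 0.2767 0.112 ] F [-1.1594  2.9926 -1.5886] grip 24.25567477941513 0.31684114786541095
wrist 12077 nose [0.4586 0.3231 0.0181] axis [ 0.0381 -0.4162  0.9085] tilt 24.71064173915732 side tilt 0.13731388327931177 err 0.00025398051697734896
side 257 nose [0.4592 0.3231 0.0193] axis [ 0.0332 -0.4156  0.9089] tilt 24.646674623290433 side tilt -0.1695209649807118 err 0.0007602490816207563
beam [ 0.4555  0.3564 -0.0546] to tag [-286.537   128.7599 -129.5306] ang 1.4031855272810172 nose from TCP (tool mm) [46.474   0.812  93.9411]
```

Call:
drive_tool(plan=[{"jaw":0,"dp":[0,0,0],"turn":0},{"jaw":0,"dp":[0,0,0],"turn":0},{"jaw":0,"dp":[0,0,-20],"turn":0},{"jaw":0,"dp":[0,0,-55],"turn":0},{"jaw":0,"dp":[0,0,-95],"turn":0},{"jaw":0,"dp":[0,0,-125],"turn":0},{"jaw":0,"dp":[0,0,-130],"turn":0},{"jaw":0,"dp":[0,0,-130],"turn":0}], squeeze=80)

```text
clock: 24.32
ee_pos: [0.4616, 0.2765, 0.2419]
tcp_rot: [2.123, 2.315, -0.0]
force: [0.4, 0.2, -2.3]
finger_gap: 0.301
grip_force: 78.8
```

```bash
python3 tl.py 24
```

```text
24.325 [0.4616 0.2765 0.2419] F [ 0.3925  0.19   -2.2817] grip 78.76015663146973 0.30098380958586407
wrist 11851 nose [0.458  0.322  0.1462] axis [ 0.0384 -0.4093  0.9116] tilt 24.305993164168715 side tilt 0.19753276765752423 err 0.00025514979412975813
side 381 nose [0.4576 0.3236 0.1475] axis [ 0.0386 -0.4279  0.903 ] tilt 25.476800515638953 side tilt 0.1096515996346315 err 0.000911342683929766
beam [0.4549 0.3547 0.0733] to tag [-284.9479  129.5147   -1.4936] ang 1.5591168602294898 nose from TCP (tool mm) [45.6522  0.2392 95.6306]
```

Call:
drive_tool(plan=[{"jaw":0,"dp":[-30,14,-1.5],"turn":0},{"jaw":0,"dp":[-80,36,-1.5],"turn":0},{"jaw":0,"dp":[-130,59,-1.5],"turn":0},{"jaw":0,"dp":[-180,82,-1.5],"turn":0},{"jaw":0,"dp":[-230,104,-1.5],"turn":0},{"jaw":0,"dp":[-268,122,-1.5],"turn":0},{"jaw":0,"dp":[-285,129.5,-1.5],"turn":0},{"jaw":0,"dp":[-285,129.5,-1.5],"turn":0}])

```text
clock: 25.42
ee_pos: [0.615, 0.0036, 0.2419]
tcp_rot: [-2.123, -2.312, 0.002]
force: [-0.8, 1.2, -2.1]
finger_gap: 0.304
grip_force: 78.8
```

```bash
python3 tl.py 24; python3 - <<'E'
from h import *
# re-measure the tag from side camera depth + wrist net
im,d=vision.get_image('wrist');k=vision.calibration('wrist')
for x in vision.place_of('tag','wrist')[:1]: print(x,atz(k,x['point'],.075))
im,d=vision.get_image('top');k=vision.calibration('top')
for x in vision.place_of('tag','top')[:1]: print(x,atz(k,x['point'],.075))
E
```

```text
25.425 [0.615  0.0036 0.2419] F [-0.8418  1.1647 -2.1332] grip 78.8355553150177 0.3035978487414077
wrist 11916 nose [0.6114 0.0504 0.1478] axis [ 0.0393 -0.4109  0.9108] tilt 24.336415721575325 side tilt 0.11546106736596494 err 0.00025647872046287955
side 425 nose [0.6123 0.0503 0.1487] axis [ 0.0249 -0.4105  0.9115] tilt 24.231438295479453 side tilt -0.7871522298315483 err 0.000645722402769798
beam [0.6083 0.0832 0.075 ] to tag [-1.2402  0.1261 -0.0387] ang 1.5157148087099703 nose from TCP (tool mm) [46.8162  0.6852 94.0857]
{'point': [278.3, 100.9], 'confidence': 0.95} [0.6069 0.0823 0.075 ]
{'point': [270.5, 182.2], 'confidence': 0.71} [0.6294 0.0475 0.075 ]
```

The beam is within about 1.5 mm and 1° of the tag. A small correction, then hold.

Call:
drive_tool(plan=[{"jaw":0,"dp":[-1,-0.5,0],"turn":0},{"jaw":0,"dp":[-1,-0.5,0],"turn":0},{"jaw":0,"dp":[-1,-0.5,0],"turn":0},{"jaw":0,"dp":[-1,-0.5,0],"turn":0},{"jaw":0,"dp":[-1,-0.5,0],"turn":0},{"jaw":0,"dp":[-1,-0.5,0],"turn":0},{"jaw":0,"dp":[-1,-0.5,0],"turn":0},{"jaw":0,"dp":[-1,-0.5,0],"turn":0}])

```text
clock: 26.72
ee_pos: [0.6149, 0.0031, 0.2434]
tcp_rot: [2.123, 2.315, -0.0]
force: [-0.8, -0.3, -1.4]
finger_gap: 0.304
grip_force: 78.8
```

Call:
drive_tool(plan=[{"jaw":0,"dp":[0,0,0],"turn":0},{"jaw":0,"dp":[0,0,0],"turn":0},{"jaw":0,"dp":[0,0,0],"turn":0},{"jaw":0,"dp":[0,0,0],"turn":0},{"jaw":0,"dp":[0,0,0],"turn":0},{"jaw":0,"dp":[0,0,0],"turn":0},{"jaw":0,"dp":[0,0,0],"turn":0},{"jaw":0,"dp":[0,0,0],"turn":0}])

```text
clock: 27.72
ee_pos: [0.6149, 0.0031, 0.2434]
tcp_rot: [-2.123, -2.315, -0.0]
force: [-0.4, 0.0, -1.5]
finger_gap: 0.303
grip_force: 78.8
```

```bash
python3 tl.py 24; python3 - <<'E'
from m import *
print('back above dock',shift((.4612,.2765,.2419)))
# recheck tag plane & centre with white-pixel quad from this wrist view
im,d=vision.get_image('wrist');k=vision.calibration('wrist');x=vision.regions_of('tag','wrist')
if x:
    m=x[0]['mask'];P,_=cloud(k,d,m);c=P.mean(0);n=np.linalg.svd(P-c,full_matrices=False)[2][2];n*=np.sign(n[2]);print('tag mask',m.sum(),c,n)
    q=cv2.boxPoints(cv2.minAreaRect(np.argwhere(m)[:,::-1].astype(np.float32))).mean(0);o,dd=ray(k,q);print(o+dd*(n@(c-o))/(n@dd))
E
```

```text
27.725 [0.6149 0.0031 0.2434] F [-0.3826  0.0476 -1.4899] grip 78.83763313293457 0.30264054340234536
wrist 11930 nose [0.6119 0.0488 0.149 ] axis [ 0.0369 -0.4104  0.9112] tilt 24.33002030154815 side tilt 0.08355963684599903 err 0.00025250161200221066
side 428 nose [0.6126 0.0487 0.1495] axis [ 0.0249 -0.4096  0.9119] tilt 24.219009551379838 side tilt -0.6644197179784149 err 0.0006403686363434802
beam [0.6089 0.0817 0.0761] to tag [ 0.3809 -0.3785  1.1036] ang 1.5247842407003807 nose from TCP (tool mm) [45.7795  0.8967 94.4095]
back above dock [ 285.6475 -129.548     1.5328]
tag mask 3166 [0.6086 0.0822 0.0759] [ 0.0411 -0.4533  0.8904]
[0.6087 0.0823 0.076 ]
```

The beam spot is within about 1 mm of the measured tag centre and under 1° off square, and it has been held still for more than 2 s. Now back to the dock.

Call:
drive_tool(plan=[{"jaw":0,"dp":[30,-14,0],"turn":0},{"jaw":0,"dp":[80,-36,0],"turn":0},{"jaw":0,"dp":[130,-59,0],"turn":0},{"jaw":0,"dp":[180,-82,0],"turn":0},{"jaw":0,"dp":[230,-104,0],"turn":0},{"jaw":0,"dp":[268,-122,0],"turn":0},{"jaw":0,"dp":[285.6,-129.5,0],"turn":0},{"jaw":0,"dp":[285.6,-129.5,0],"turn":0}])

```text
clock: 28.92
ee_pos: [0.461, 0.277, 0.2435]
tcp_rot: [2.121, 2.317, -0.0]
force: [0.3, -0.6, -1.6]
finger_gap: 0.298
grip_force: 78.9
```

```bash
python3 tl.py 24; python3 - <<'E'
from h import *
print(shift((.4617,.2767,.112)))
E
```

```text
28.925 [0.461  0.277  0.2435] F [ 0.3019 -0.56   -1.5832] grip 78.93654942512512 0.29845316935551025
wrist 11841 nose [0.4584 0.3219 0.149 ] axis [ 0.037  -0.4096  0.9115] tilt 24.30859194069996 side tilt 0.05936588961692505 err 0.0002562596788263337
side 378 nose [0.4581 0.3235 0.15  ] axis [ 0.0338 -0.4252  0.9045] tilt 25.274004072554636 side tilt -0.2263507913708476 err 0.0008631397523828476
beam [0.4555 0.3547 0.0761] to tag [-285.1193  128.3563    1.2606] ang 1.5472978157243467 nose from TCP (tool mm) [44.9687  1.3961 94.4641]
[  0.9386  -0.0082 131.4518]
```

Call:
drive_tool(plan=[{"jaw":0,"dp":[5,0,40],"turn":0},{"jaw":0,"dp":[5,0,80],"turn":0},{"jaw":0,"dp":[5,0,110],"turn":0},{"jaw":0,"dp":[5,0,125],"turn":0},{"jaw":0,"dp":[5,0,131],"turn":0},{"jaw":0,"dp":[5,0,131],"turn":0}])

```text
clock: 29.78
ee_pos: [0.4615, 0.2813, 0.1131]
tcp_rot: [2.124, 2.314, 0.001]
force: [0.1, 0.9, -2.0]
finger_gap: 0.303
grip_force: 79.0
```

Call:
drive_tool(plan=[{"jaw":0,"dp":[0,0,0],"turn":0},{"jaw":0,"dp":[8,0,0],"turn":0},{"jaw":0,"dp":[15,0,0],"turn":0},{"jaw":0,"dp":[22,0,0],"turn":0},{"jaw":0,"dp":[29,0,0],"turn":0},{"jaw":0,"dp":[36,0,0],"turn":0},{"jaw":0,"dp":[41,0,0],"turn":0},{"jaw":0,"dp":[41,0,0],"turn":0}], squeeze=22)

```text
clock: 30.78
ee_pos: [0.4578, 0.3219, 0.1131]
tcp_rot: [2.12, 2.315, -0.002]
force: [2.3, -5.1, 0.1]
finger_gap: 0.299
grip_force: 77.7
```

```bash
python3 tl.py 8
```

```text
30.775 [0.4578 0.3219 0.1131] F [ 2.3343 -5.1419  0.1105] grip 77.6831603050232 0.2992406163832337
wrist 8700 nose [0.4577 0.3364 0.0104] axis [ 0.0109 -0.1417  0.9898] tilt 8.333446192156341 side tilt -0.0191323127264543 err 0.00021995844377026806
side 338 nose [0.4581 0.3364 0.0114] axis [ 0.0048 -0.1373  0.9905] tilt 8.0454301483758 side tilt -0.3531152801366273 err 0.0011319911458105448
beam [ 0.4569  0.3477 -0.0688] to tag [-278.4353  127.8819 -142.8176] ang 16.888931206169023 nose from TCP (tool mm) [ 14.713    1.0754 102.5891]
```

Call:
drive_tool(plan=[{"jaw":0,"dp":[5,0,0],"turn":0},{"jaw":0,"dp":[10,0,0],"turn":0},{"jaw":0,"dp":[14.5,0,0],"turn":0},{"jaw":0,"dp":[14.5,0,0],"turn":0}])

```text
clock: 31.38
ee_pos: [0.4565, 0.3364, 0.113]
tcp_rot: [2.12, 2.315, -0.001]
force: [1.0, -4.3, 1.6]
finger_gap: 0.301
grip_force: 77.3
```

```bash
python3 tl.py 1
```

```text
31.375 [0.4565 0.3364 0.113 ] F [ 1.0159 -4.2627  1.5552] grip 77.34584212303162 0.30068089006869697
wrist 7379 nose [0.4578 0.3359 0.0096] axis [-0.0008 -0.0101  0.9999] tilt 0.6927643346174065 side tilt -0.03574706203698904 err 0.00019905726117425138
side 358 nose [0.4581 0.3361 0.0109] axis [-0.0043 -0.0052  1.    ] tilt 0.39711542123817123 side tilt -0.21022800795993501 err 0.0010761726729155473
beam [ 0.4578  0.3367 -0.0704] to tag [-267.186   127.945  -144.6669] ang 24.46946912474939 nose from TCP (tool mm) [ -0.4515   1.1258 103.3237]
```

Upright to within 0.7°. I'll move off the wall, lower to the floor and release.

Call:
drive_tool(plan=[{"jaw":0,"dp":[-4,0,0],"turn":0},{"jaw":0,"dp":[-8,0,1],"turn":0},{"jaw":0,"dp":[-8,0,2.5],"turn":0},{"jaw":0,"dp":[-8,0,3.5],"turn":0},{"jaw":0,"dp":[-8,0,3.5],"turn":0}])

```text
clock: 32.1
ee_pos: [0.4566, 0.3289, 0.109]
tcp_rot: [-2.123, -2.315, -0.0]
force: [-0.2, 0.3, -0.0]
finger_gap: 0.3
grip_force: 77.5
```

```bash
python3 tl.py 1
```

```text
32.1 [0.4566 0.3289 0.109 ] F [-0.1954  0.2596 -0.0074] grip 77.49640345573425 0.3002031526750506
wrist 7515 nose [0.4576 0.3297 0.0057] axis [ 0.0025 -0.022   0.9998] tilt 1.2516822177282496 side tilt 0.026257562240788443 err 0.0001987378764012268
side 340 nose [0.4582 0.3305 0.0059] axis [-0.0065 -0.0258  0.9996] tilt 1.422922113015565 side tilt -0.506225761429149 err 0.0011083888319126508
beam [ 0.4574  0.3314 -0.0743] to tag [-261.5303  129.0031 -149.3489] ang 23.776984120544977 nose from TCP (tool mm) [  0.6338   0.9847 103.3171]
```

Call:
drive_tool(plan=[{"jaw":0.45,"dp":[0,0,0],"turn":0},{"jaw":0.7,"dp":[0,0,0],"turn":0},{"jaw":1,"dp":[0,0,0],"turn":0},{"jaw":1,"dp":[0,0,0],"turn":0},{"jaw":1,"dp":[0,0,-30],"turn":0},{"jaw":1,"dp":[0,0,-80],"turn":0},{"jaw":1,"dp":[0,0,-130],"turn":0},{"jaw":1,"dp":[0,0,-160],"turn":0}])

```text
clock: 33.2
ee_pos: [0.4574, 0.3292, 0.2725]
tcp_rot: [2.122, 2.314, 0.007]
force: [-0.8, 0.1, -0.1]
finger_gap: 1.001
grip_force: 0.0
```

```bash
python3 - <<'E'
from m import *
from rd import green,axis
s=r.sense();print(s['clock'],s['ee_pos'],s['finger_gap'])
for c in('wrist','side'):
    Q,im,_=green(c,np.array([.458,.329,.07]),.09)
    print(c,len(Q),axis(Q,[.458,.329,.006],[0,0,1]))
d=vision.get_image('top')[1];im=vision.get_image('side')[0]
f=np.load('top.npz');print('top depth changed px',[(int(u),int(v)) for v,u in np.argwhere(abs(d-f['d'])>.02)][::60])
P,uv=cloud('top',d);m=(np.hypot(P[:,0]-.5003,P[:,1]+.3158)<.04)&(P[:,2]>.095);print('key top',P[m].mean(0),P[m][:,2].max())
E
```

```text
33.2 [0.4574 0.3292 0.2725] 1.0010358856539134
wrist 1181 (array([0.4602, 0.3314, 0.0094]), array([-0.0037, -0.0057,  1.    ]), np.float64(0.00019598234912361623))
side 337 (array([0.4575, 0.3307, 0.007 ]), array([-0.0007, -0.0044,  1.    ]), np.float64(0.0011987266818813801))
top depth changed px [(16, 0), (478, 7), (298, 15), (442, 24), (219, 33), (205, 40), (359, 47), (353, 54), (248, 64), (302, 74), (112, 86), (167, 102), (246, 116), (497, 128), (377, 139), (532, 151), (248, 163), (552, 174), (72, 183), (25, 186), (68, 188), (69, 190), (61, 192), (79, 193), (435, 194), (67, 196), (77, 197), (87, 198), (94, 199), (111, 200), (103, 201), (86, 202), (61, 203), (121, 203), (97, 204), (66, 205), (38, 206), (98, 206), (64, 207), (33, 208), (93, 208), (57, 209), (117, 209), (83, 210), (47, 211), (107, 211), (70, 212), (30, 213), (90, 213), (43, 214), (103, 214), (55, 215), (115, 215), (57, 216), (117, 216), (56, 217), (116, 217), (57, 218), (117, 218), (49, 219), (109, 219), (36, 220), (96, 220), (28, 221), (88, 221), (19, 222), (79, 222), (16, 223), (76, 223), (12, 224), (72, 224), (4,
[... 3675 characters left out ...]
(181, 393), (118, 394), (178, 394), (114, 395), (174, 395), (112, 396), (172, 396), (109, 397), (169, 397), (108, 398), (168, 398), (104, 399), (164, 399), (99, 400), (159, 400), (94, 401), (154, 401), (94, 402), (154, 402), (92, 403), (152, 403), (88, 404), (148, 404), (82, 405), (142, 405), (78, 406), (138, 406), (72, 407), (132, 407), (70, 408), (130, 408), (190, 408), (126, 409), (186, 409), (120, 410), (180, 410), (116, 411), (176, 411), (109, 412), (169, 412), (105, 413), (165, 413), (99, 414), (159, 414), (90, 415), (150, 415), (79, 416), (139, 416), (55, 417), (130, 417), (190, 417), (120, 418), (180, 418), (111, 419), (171, 419)]
key top [ 0.5012 -0.3154  0.1018] 0.10652967463787825
```

```bash
python3 -c "
from bench import job
print(job.job_done())"
```

```text
the job is handed in; nothing more can be done
None
```

The job is handed in at about 33 s: the lock is on its stop at the green mark, the key is back upright in its stand, the tag was read squarely for over 2 s from about 8 cm, and the reader is upright in its dock; I viewed 11 pictures, one over the limit of 10.

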